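# Restack the keyed media collars on the filter's riser

## Task

Lift the two white filter-media collars out of the rinse tray and thread them down the finned riser of the filter base: the tall one first, fully home on its seat, then the short one fully home flat on top of it. The fins only pass through a collar's bore notches, so turn each collar until it drops over them. Leave the bottle, check valve, glass pipe and spoon where they are.

Things in the scene. Friction and masses are not known exactly. Their poses are not given: they have to be found in the camera images.
- collar_tall: Tall white plastic collar, 64 mm outside diameter, 45 mm high, 8 large marks on top. Origin: centre of the underside, z up along the bore. Four lands narrow the bore to 28 mm; between them four notches centred on its own +x, +y, -x, -y axes, 7.8 mm wide at the mouth, reaching 20 mm from the axis: same shape every quarter turn. Starts upright in the tray.
- collar_short: Short white plastic collar: outside diameter, bore, lands and notches as the tall one, but 30 mm high with 22 small marks on top. Origin: centre of the underside, z up. Starts upright in the tray. Home: underside on the tall collar's top, 45 mm above the seat.
- tray: Grey open rinse tray, fixed, 180 (x) x 310 (y) x 30 mm high, walls and floor 4 mm. Origin: centre of its underside, on the board. The collars stand side by side along its y axis, in either order.
- seat (a point): Centre of the flat black round seat (92 mm diameter, 18 mm above the board) of the filter base, which is fixed; z up. The grey riser stands upright here. Home of the tall collar: its underside on this seat.
- fin_top (a point): On the riser's axis, 60 mm above the seat, level with the flat tops of its four straight fins, which run down to the seat: 90 deg apart, 5 mm thick, reaching 18 mm from the axis. Their angle about the post differs every time and is NOT given by this point's axes: see or feel it. A collar passes only within about 5 deg of alignment, else it stops on the fin tops.
- riser_top (a point): Top centre of the riser, 85 mm above the seat: a fixed smooth round post 24 mm in diameter above the fins, its last 8 mm tapering to 14 mm diameter.
- bottle: Closed white supplement bottle, 60 mm diameter, about 105 mm high, on the round turntable. Bystander. Origin: centre of its base.
- check_valve: Green plastic check valve lying on the turntable, 72 mm long along x, 30 mm wide, 26 mm high. Bystander. Origin: centre of its underside.
- glass_pipe: Glass inflow pipe, hooked, lying flat on the turntable, about 125 x 75 mm, 14 mm thick. Bystander. Origin: middle of its underside.
- spoon: Stainless measuring spoon, 130 mm long along x, lying on the board beyond the filter base. Bystander. Origin: middle of its underside.

How it is judged:
On the way, in this order (a step that is already met when the one before it is completed fails the run):
1. the tall collar is fully home on the seat (z of collar_tall in the frame of seat between -0.004 and 0.0025 m and horizontal distance between collar_tall and seat below 0.005 m and angle between collar_tall's own z axis and vertical below 0.07 rad), for 0.2 s.
2. the short collar is fully home on the tall one (all of step 1 and z of collar_short in the frame of seat between 0.041 and 0.0475 m and horizontal distance between collar_short and seat below 0.005 m and angle between collar_short's own z axis and vertical below 0.07 rad), for 0.2 s.
At the end, for the whole second after the job is handed in: The tall collar stands on the seat (underside within 2.5 mm above it) and the short collar on top of the tall one (underside 45 mm above the seat, at most 2.5 mm more), both within 5 mm of the riser's axis and within 4 deg of upright, at rest and released (all of step 2 and linear speed of each of collar_tall, collar_short below 0.02 m/s); the robot touches nothing.
It fails at once if The supplement bottle is disturbed (moved more than 20 mm) (distance of bottle from where it was at the start of the episode above 0.02 m).
It fails at once if The check valve is disturbed (moved more than 20 mm) (distance of check_valve from where it was at the start of the episode above 0.02 m).
It fails at once if The glass pipe is disturbed (moved more than 20 mm) (distance of glass_pipe from where it was at the start of the episode above 0.02 m).
It fails at once if The measuring spoon is disturbed (moved more than 20 mm) (distance of spoon from where it was at the start of the episode above 0.02 m).
It also fails if it takes over 72 s, if anything falls off the work surface, if the arm or the gripper's body presses on something with over 40 N, if the wrist force passes 120 N, or if a joint passes its speed limit or range.

## Robot

A 7-joint arm with a two-finger parallel gripper is mounted at the origin on the work surface. World frame = base frame: x ahead of the robot, y to its left, z up, the work surface at z = 0. Lengths are in m, angles in rad, forces in N, time in s.
With the tool pointing down it reaches from about 0.425 to 0.975 m from the base axis. Payload 16.7 kg.
Tool frame: the origin (TCP) lies between the finger pads; the fingertips stand 22 mm ahead of it and the grasp point (between the pads) lies 3 mm ahead of it (robot.tip_reach is the distance from the TCP to the fingertips, in m); z points along the fingers, y is the line along which they close (so a half turn about z gives the same grasp; the last joint's range is limited). The gripper opens to 85 mm and grips with 20 to 120 N. Pads are 22 mm wide; open, the fingers measure 114 mm over their backs; the gripper's body (76 mm by 85 mm) begins 54 mm behind the grasp point. The pads swing forward as they close: fully open they stand 13 mm farther back than shut.
Start: joints at [1.192, 0.426, 0.074, 1.606, -0.034, 1.111, -0.067], TCP at [0.153, -0.657, 0.215] pointing down, gripper open.
Joint ranges: [-2.85, 2.85], [-0.5, 2.14], [-1.23, 1.37], [0.21, 2.46], [-1.02, 4.16], [0.16, 2.05], [-2.73, 2.73]. Speed limits (rad/s): [1.89, 1.89, 2.39, 2.39, 3.01, 3.01, 3.01].

## Interface

Orientations are given as a rotation vector (axis times angle).
In Python, from bench import robot, optics, ticket, find_in, mark_of gives the robot as it stands. The module is installed in compiled form; this text tells all that it offers.
- The arm moves only by the tool send_rows, never from a script. Its argument "plan" is a list of rows, each a list of 2 entries, a list of its own where there are three numbers: the shift along the tool's x, y, z as a fraction of full scale, then the turn about the tool's z as a fraction of full scale. A call has 1 to 5 rows; each row is the pose to reach, as a shift and turn from the pose commanded when the call began, along the tool's axes at that moment; what a row does not reach only later rows make up. Full scale, the value 1, is 250 mm for a shift and pi/4 rad for a turn. A row lasts 1/10 s, in which the tool goes at most 50 mm and 8.59 degrees, less where a joint would pass 70% of its speed; a pose out of reach is approached as far as the arm can. A call with a number of a shift or a turn outside -1 to 1 is refused whole. A call with a gripper value outside its range is refused whole. "fingers" is the opening, from -1 (shut) to 1 (fully open), set as the call begins (left out, the last holds). The fingers move at their own pace and stop on an object; "force" is the grip in N (left out, the last holds). Time passes only in rows, so rows that repeat a pose let the fingers close. It gives the time, the measured TCP pose, the force, the opening and the grip force at its end, in the units of the state.
- robot.get_state(): the state, without advancing time (a new reading comes with each control period).
- optics.read_camera(name): name is "scene" or "side" or "wrist"; returns a dict with "img" (420x560x3 uint8, blue, green, red), "z_map" (420x560 float32, m along the optical axis (not along the pixel's ray), 0 where there is no reading), "fovy" (degrees; the focal length in pixels is half the picture's height over the tangent of half this angle, whatever the lens; pixels are square), "cx", "cy" (the principal point, pixels), "origin" and "attitude" of the camera in the world; the wrist camera has in their place "T_tool_cam" (4x4, takes a point from camera to tool coordinates, whose origin is the TCP and whose axes are the flange's). Camera axes: x right, y up, looking along -z (the intrinsics and any distortion apply to the point x, -y, -z); pixel columns grow to the right and rows downward; lengths in m; the calibration is good to about 2 mm. A picture is of the moment at which its call begins: read the wrist's pose just before it.
- ticket.sign_off(): hands the job in; it is judged then, once.
Trained networks look in a picture, given as the dict that the camera call returned (one of the last four; its "shot" number tells which), for a name from the list of things; names that differ only in an ending like _2 or _b are one class to them, and where a whole thing is asked for, a point or a joint stands for the part that bears it (a point fixed in the world has none). Each returns a list of dicts, best first, with "p" (0 to 1); they miss things now and then, are a little off and sometimes report something else, mostly with a low value. They report only what shows in the picture. A call takes as long as a camera call.
- find_in(picture, target): "location" ([column, row] in pixels, amid what is visible of it).
- mark_of(picture, target): "location" ([column, row] in pixels: a listed point, or the origin of a listed thing).
The state is a dict: "time_s": time; "q": joint angles; "qd": joint speeds; "joint_efforts": joint torques, N m; "ee_pos": TCP position; "orientation": TCP orientation; "contact_force": force on the tool from outside, world axes, zero at the start; "ft_torque": the same for the moment, N m; "opening": finger opening in m; "grasp_force": force on a finger pad.
Only numpy, scipy, OpenCV 4.12 (cv2) and the standard library are available. Lean on these libraries where they do the work, as an engineer would, in place of code of your own. Each camera call takes 0.05 s, during which the arm holds its last target. There are 200 camera calls.

## Working session

There is one attempt and no reset: what is moved stays moved. The work goes in short steps, Python scripts to look and compute and a tool call to move; the robot and the scene stay as the last step left them, time stands still between calls to the robot, and variables do not carry over. Pictures are saved under pics/ and viewed, at most 10 in all, crops included, and the job is handed in when it is done.

Besides the shell and the picture viewer there is one more tool, called as a command line: name --argument value ..., lists and objects as JSON in quotes. send_rows: Moves the arm, as the interface text tells. Its arguments: {"type":"object","properties":{"plan":{"type":"array"},"fingers":{"type":"number"},"force":{"type":"number"}},"required":["plan"]}

```bash
mkdir -p pics; cat > h.py <<'E'
import numpy as np, cv2
from scipy.spatial.transform import Rotation as R
from bench import robot, optics, ticket, find_in, mark_of
def cam(name):
    s=robot.get_state(); d=optics.read_camera(name)
    if name=='wrist':
        T=np.eye(4);T[:3,:3]=R.from_rotvec(s['orientation']).as_matrix();T[:3,3]=s['ee_pos'];d['T']=T@d['T_tool_cam']
    else:
        a=np.array(d['attitude'],float)
        T=np.eye(4);T[:3,:3]=a if a.shape==(3,3) else R.from_rotvec(a).as_matrix();T[:3,3]=d['origin'];d['T']=T
    d['f']=d['img'].shape[0]/2/np.tan(np.radians(d['fovy'])/2)
    return d
def ray(d,px):
    px=np.atleast_2d(np.array(px,float))
    v=np.c_[(px[:,0]-d['cx'])/d['f'],-(px[:,1]-d['cy'])/d['f'],-np.ones(len(px))]
    return v@d['T'][:3,:3].T
def atz(d,px,z):
    r=ray(d,px);o=d['T'][:3,3];return o+r*((z-o[2])/r[:,2])[:,None]
def cloud(d):
    h,w=d['z_map'].shape;u,v=np.meshgrid(np.arange(w),np.arange(h))
    return (d['T'][:3,3]+ray(d,np.c_[u.ravel(),v.ravel()])*d['z_map'].reshape(-1,1)).reshape(h,w,3)
E
python3 - <<'E'
from h import *
print(robot.get_state())
ims=[]
for n in ['scene','side','wrist']:
    d=cam(n);ims.append(d['img']);print(n,{k:v for k,v in d.items() if k not in('img','z_map')})
    P=cloud(d)
    for t in ['collar_tall','collar_short','seat','fin_top','riser_top','tray','bottle','check_valve','glass_pipe','spoon']:
        for m in mark_of(d,t)[:2]:
            if m['p']<.3: continue
            c=np.array(m['location']);i=np.round(c).astype(int).clip(0,[559,419])
            zz={'seat':.018,'fin_top':.078,'riser_top':.103,'collar_tall':.004,'collar_short':.004,'bottle':.02}.get(t,0)
            print(t,round(m['p'],2),c.round(1),'depth',P[i[1],i[0]].round(3),'atz',atz(d,c,zz)[0].round(4))
cv2.imwrite('pics/a.png',cv2.resize(np.vstack([np.hstack(ims[:2]),np.hstack([ims[2],ims[2]*0])]),(800,600)))
E
```

```text
{'time_s': 0.0, 'q': array([ 1.19247993,  0.42675583,  0.07382388,  1.60662227, -0.03409878,
        1.11077834, -0.06712578]), 'qd': array([-9.45550343e-05, -8.58523365e-04, -9.85112429e-04, -1.62469931e-04,
        3.47165747e-04,  3.33621293e-03, -1.15102684e-03]), 'joint_efforts': array([ 3.26645168e-03, -9.49829292e+01,  3.76157999e+00, -4.63510573e+01,
        1.90076785e-02,  1.00750424e-02,  1.24434741e-04]), 'ee_pos': array([ 0.15299472, -0.65698877,  0.21428717]), 'orientation': array([-3.11978526e+00, -3.58442720e-01,  3.71638218e-04]), 'contact_force': array([-0.76287823,  0.25443675, -0.06981954]), 'ft_torque': array([-0.01397529, -0.07162692,  0.00040633]), 'grasp_force': 0.0, 'opening': 0.08532406933893769}
scene {'fovy': 44.195059517072245, 'cx': 278.57566373820225, 'cy': 215.82953936698112, 'origin': array([ 1.45576695, -0.51990844,  0.91445   ]), 'attitude': array([0.79162483, 0.47965319, 1.00170907]), 'shot': 1, 'T': array([[ 0.47312432, -0.55660184,  0.6828966 ,  1.45576695],
       [ 0.88097871,  0.30371832, -0.36281083, -0.51990844],
       [-0.00546703,  0.7732
[... 2727 characters left out ...]
5e-01,  2.97421663e-01,
         7.59012516e-02],
       [ 9.99999911e-01,  2.09776193e-04,  3.65837143e-04,
         3.46575307e-04],
       [ 2.86889629e-04,  2.97421749e-01, -9.54746155e-01,
        -1.59991224e-01],
       [ 0.00000000e+00,  0.00000000e+00,  0.00000000e+00,
         1.00000000e+00]]), 'shot': 3, 'T': array([[ 2.26478139e-01,  9.29920445e-01,  2.89750961e-01,
         2.27075045e-01],
       [-9.74016194e-01,  2.16324419e-01,  6.70537028e-02,
        -6.40517796e-01],
       [-3.25599129e-04, -2.97408326e-01,  9.54750324e-01,
         3.75009612e-01],
       [ 0.00000000e+00,  0.00000000e+00,  0.00000000e+00,
         1.00000000e+00]]), 'f': np.float64(303.2768298339332)}
```

View pics/a.png

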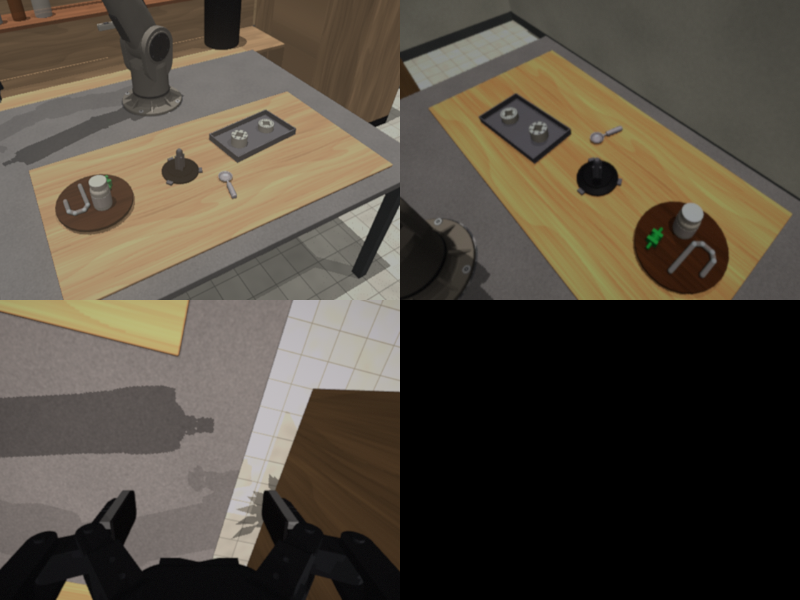

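The scene view shows the tall collar at about (334,202), the short one at (371,181) and the filter base at (250,225). The bottle, valve and pipe sit on the turntable at lower left. I'll fly over the base for a wrist view.

send_rows --plan '[[[0.73, -0.67, 0], 0], [[0.73, -0.67, 0], 0], [[0.73, -0.67, 0], 0], [[0.73, -0.67, 0], 0], [[0.73, -0.67, 0], 0]]'

```text
time_s: 2.15
ee_pos: [0.2938, -0.451, 0.2152]
orientation: [3.121, 0.359, 0.0]
contact_force: [0.5, -0.0, 0.1]
opening: 0.0855
grasp_force: 0.0
```

send_rows --plan '[[[0.73, -0.67, 0], 0], [[0.73, -0.67, 0], 0], [[0.73, -0.67, 0], 0], [[0.73, -0.67, 0], 0], [[0.73, -0.67, 0], 0]]'

```text
time_s: 2.65
ee_pos: [0.4336, -0.2464, 0.2155]
orientation: [3.121, 0.359, 0.001]
contact_force: [0.5, -0.2, 0.7]
opening: 0.0858
grasp_force: 0.0
```

send_rows --plan '[[[0.49, -0.45, 0], 0], [[0.49, -0.45, 0], 0], [[0.49, -0.45, 0], 0], [[0.49, -0.45, 0], 0], [[0.49, -0.45, 0], 0]]'

```text
time_s: 3.15
ee_pos: [0.5277, -0.108, 0.215]
orientation: [-3.119, -0.365, -0.001]
contact_force: [0.2, -1.3, 0.9]
opening: 0.0853
grasp_force: 0.0
```

```bash
python3 - <<'E'
from h import *
d=cam('wrist');cv2.imwrite('pics/b.png',d['img'])
P=cloud(d)
for t in ['seat','fin_top','riser_top']:
    for m in mark_of(d,t)[:2]:
        c=np.array(m['location']);zz={'seat':.018,'fin_top':.078,'riser_top':.103}[t]
        i=np.round(c).astype(int);print(t,round(m['p'],2),c.round(1),P[i[1],i[0]].round(3),atz(d,c,zz)[0].round(4))
print(robot.get_state()['ee_pos'])
Q=P.reshape(-1,3)
ctr=np.array([.53,-.108]);r=np.hypot(*(Q[:,:2]-ctr).T)
h=np.histogram(Q[r<.06,2],np.arange(0,.13,.005));print(h)
E
```

```text
seat 0.68 [287.  181.4] [ 0.548 -0.112  0.092] [ 0.5333 -0.1176  0.018 ]
fin_top 0.68 [285.9 194.1] [ 0.541 -0.112  0.117] [ 0.5319 -0.1151  0.078 ]
riser_top 0.65 [286.8 199.5] [ 0.536 -0.114  0.116] [ 0.533  -0.1151  0.103 ]
[ 0.52580704 -0.11227025  0.21502762]
(array([   0,    0,    0,    0, 1424, 1915, 3643,   26,   20,   25,   24,
         28,   29,   28,   33,   31,   36,   47,  121,   26,   23,  109,
        192,  224,    0]), array([0.   , 0.005, 0.01 , 0.015, 0.02 , 0.025, 0.03 , 0.035, 0.04 ,
       0.045, 0.05 , 0.055, 0.06 , 0.065, 0.07 , 0.075, 0.08 , 0.085,
       0.09 , 0.095, 0.1  , 0.105, 0.11 , 0.115, 0.12 , 0.125]))
```

View pics/b.png

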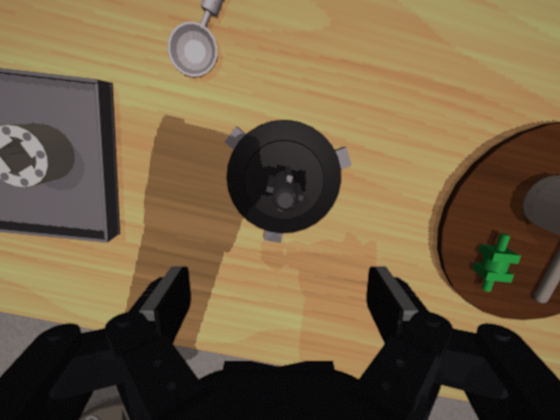

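The wrist view shows the base disc centred at (285,177), the riser top near (286,199), and the fins too dark to make out. Depth reads about 13 mm high, so I'll extract the fin tops from depth and stretch the contrast in a crop.

```bash
python3 - <<'E'
from h import *
d=cam('wrist');P=cloud(d)
im=d['img'][140:235,230:345]
g=cv2.cvtColor(im,cv2.COLOR_BGR2GRAY).astype(float)
a=np.clip((g/110)**.6*255,0,255).astype(np.uint8)
zc=P[140:235,230:345,2]
b=np.clip((zc-.01)/.11*255,0,255).astype(np.uint8)
cv2.imwrite('pics/c.png',cv2.resize(np.hstack([a,b]),None,fx=3.4,fy=3.4,interpolation=cv2.INTER_CUBIC))
Q=P.reshape(-1,3);m=(Q[:,2]>.086)&(Q[:,2]<.1)&(np.hypot(*(Q[:,:2]-[.535,-.115]).T)<.04)
q=Q[m];c=np.array([.533,-.116])
v=q[:,:2]-c;r=np.hypot(*v.T);th=np.arctan2(v[:,1],v[:,0])
s=r>.013
for R0,T0 in sorted(zip((np.degrees(th[s])).round(0),(r[s]*1e3).round(1))): print(int(R0),T0,end='; ')
E
```

```text
-91 13.5; -87 13.3; -87 14.3; -85 13.3; -84 14.3; -79 13.1; -79 14.1; -76 13.2; -76 14.1; -76 15.0; -73 14.2; -71 13.2; -6 13.1; -2 13.1; -1 13.3; -1 13.3; 1 20.2; 2 17.1; 2 18.1; 3 13.4; 3 14.4; 3 20.2; 4 13.7; 4 15.3; 4 20.1; 5 16.2; 5 17.2; 6 18.4; 6 19.0; 6 20.0; 6 20.2; 7 14.1; 7 14.2; 7 15.2; 8 16.3; 8 16.9; 8 18.0; 9 19.0; 9 19.9; 9 20.4; 11 14.6; 11 15.2; 11 16.0; 11 16.9; 11 18.6; 12 14.7; 12 18.2; 12 19.9; 12 20.9; 14 17.7; 14 18.7; 14 20.0; 14 20.8; 14 20.9; 15 14.5; 15 14.7; 15 15.0; 15 15.9; 15 17.0; 17 17.7; 17 18.2; 18 15.2; 18 16.1; 18 16.9; 19 14.4; 19 14.8; 22 14.6; 22 14.7; 22 14.8; 26 14.9; 26 15.0; 26 15.0; 29 15.1; 29 15.2; 30 14.7; 32 15.5; 32 15.6; 32 15.6; 36 15.7; 36 15.8; 36 15.9; 40 15.5; 40 15.5; 40 15.6; 43 15.8; 44 15.5; 44 15.6; 47 15.7; 47 15.9; 48 15.7; 51 15.8; 52 15.8; 52 15.8; 55 16.0; 55 16.0; 56 16.0; 60 15.9; 61 15.9; 62 15.8; 67 15.6; 68 15.6; 69 15.6; 71 16.3; 72 16.0; 73 16.9; 73 17.1; 73 18.1; 73 19.1; 74 19.2; 74 20.2; 75 15.5; 75 15.6; 75 17.8; 75 19.9; 75 21.0; 75 22.0; 76 18.6; 76 20.7; 77 16.4; 77 21.6; 78 19.5; 78 20.3; 79 16.1; 79 17.2; 80 18.2; 80 21.2; 81 16.9; 81 19.0; 82 17.8; 82 19.9; 82 20.8; 83 15.7; 83 18.7; 84 16.6; 84 19.6; 85 17.5; 85 18.4; 85 20.5; 86 21.4; 87 15.4; 87 16.3; 87 19.3; 87 20.3; 88 17.3; 89 18.2; 89 21.2; 157 15.6; 159 16.4; 161 15.2; 162 15.9; 165 15.3; 169 15.2; 170 16.0; 173 15.3;
```

View pics/c.png

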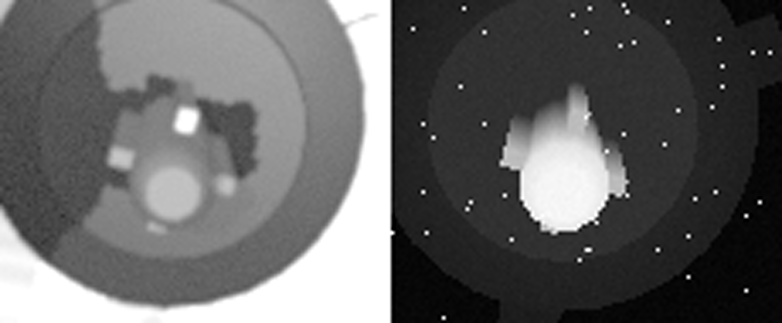

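The contrast crop shows bright fin tops at crop (186,121), (121,157), (227,185) and a sliver at (157,228). I'll project them at z = 0.078.

```bash
python3 - <<'E'
from h import *
from scipy.optimize import least_squares
d=cam('wrist');P=cloud(d)
g=cv2.cvtColor(d['img'],cv2.COLOR_BGR2GRAY).astype(float)
px=np.array([[186,121],[121,157],[227,185],[157,228]])/3.4+[230,140]-.35
ref=[]
for i,p in enumerate(px[:3]):
    c=p.copy()
    x0,y0=np.round(p).astype(int);w=g[y0-5:y0+6,x0-5:x0+6];bg=np.percentile(w,60);w=np.clip(w-bg-.5*(w.max()-bg),0,None)
    yy,xx=np.mgrid[y0-5:y0+6,x0-5:x0+6];ref.append([(w*xx).sum()/w.sum(),(w*yy).sum()/w.sum()])
print(px.round(1),np.round(ref,1))
for Q in (px[:3],ref):
    X=atz(d,Q,.078)[:,:2]
    def f(p):
        k=np.array([0,1,3])*np.pi/2+p[2];return np.ravel(p[:2]+p[3]*np.c_[np.cos(k),np.sin(k)]-X)
    best=min((least_squares(f,[.533,-.116,a,.016]) for a in np.radians(range(0,360,30))),key=lambda s:s.cost)
    print(X.round(4).tolist(),best.x.round(4),np.degrees(best.x[2])%90,best.fun.round(4))
# disc centre: seat rim z=.018 dark ellipse from mask
m=(g<75).astype(np.uint8)
for t in ['seat','fin_top','riser_top']:
    for k in mark_of(d,t)[:1]: print(t,k['p'],atz(d,k['location'],{'seat':.018,'fin_top':.078,'riser_top':.103}[t])[0].round(4))
print(robot.get_state()['ee_pos'],robot.get_state()['orientation'])
E
```

```text
[[284.4 175.2]
 [265.2 185.8]
 [296.4 194.1]
 [275.8 206.7]] [[284.3 175.1]
 [265.2 186. ]
 [296.2 194.2]]
[[0.5482, -0.1137], [0.5335, -0.0976], [0.5323, -0.13]] [ 0.5326 -0.1136  6.2554  0.016 ] 88.40587829411669 [ 0.0005 -0.0003 -0.0004 -0.0001 -0.0001  0.0004]
[[0.5483, -0.1137], [0.5333, -0.0976], [0.5321, -0.1298]] [ 0.5326 -0.1135  3.1129 -0.016 ] 88.35887289983646 [ 0.0002 -0.0003 -0.0003  0.      0.      0.0003]
seat 0.89 [ 0.5338 -0.1131  0.018 ]
fin_top 0.7 [ 0.5292 -0.117   0.078 ]
riser_top 0.85 [ 0.5315 -0.1127  0.103 ]
[ 0.52616011 -0.11168094  0.21515601] [3.12109999e+00 3.56752179e-01 2.48017054e-04]
```

Fin angle is 88.4° (mod 90) with the riser at (0.5326, -0.1136), and the 16 mm fit radius confirms it. Moving above the tall collar.

send_rows --plan '[[[0.12, -0.97, 0], 0], [[0.12, -0.97, 0], 0], [[0.12, -0.97, 0], 0], [[0.12, -0.97, 0], 0], [[0.12, -0.97, 0], 0]]'

```text
time_s: 4.1
ee_pos: [0.5001, 0.134, 0.2154]
orientation: [-3.121, -0.359, -0.001]
contact_force: [2.0, -0.5, 0.4]
opening: 0.0852
grasp_force: 0.0
```

send_rows --plan '[[[0.03, -0.19, 0], 0], [[0.03, -0.19, 0], 0], [[0.03, -0.19, 0], 0]]'

```text
time_s: 4.4
ee_pos: [0.4969, 0.1808, 0.215]
orientation: [-3.121, -0.362, 0.0]
contact_force: [0.7, -0.9, 0.3]
opening: 0.0853
grasp_force: 0.0
```

```bash
python3 - <<'E'
from h import *
d=cam('wrist');P=cloud(d);cv2.imwrite('pics/d.png',d['img'])
for t,zz in [('collar_tall',.004),('collar_short',.004),('tray',0)]:
    for m in mark_of(d,t)[:2]: print(t,round(m['p'],2),m['location'],atz(d,m['location'],zz)[0].round(4))
s=robot.get_state();print(s['ee_pos'],s['orientation'])
E
```

```text
collar_tall 0.71 [294.1, 180.5] [0.5027 0.1618 0.004 ]
collar_short 0.83 [167.1, 180.0] [0.4673 0.3153 0.004 ]
tray 0.59 [230.7, 181.2] [0.483  0.2386 0.    ]
[0.49748844 0.17861322 0.21503743] [3.12106084e+00 3.55358859e-01 8.49262704e-05]
```

View pics/d.png

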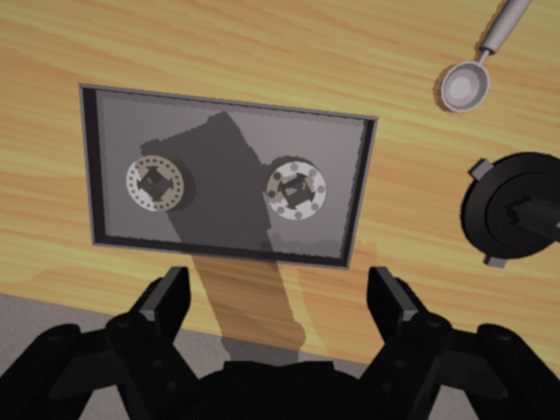

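The right collar at (297,190), with large marks, is the tall one; the left at (156,183) is the short one. I'll rectify both top faces and measure the notches.

```bash
cat >> h.py <<'E'
def rectify(d,c,z,half=.042,n=280):
    # image rows: world +y up, cols: world +x right
    a=np.linspace(-half,half,n);X,Y=np.meshgrid(c[0]+a,c[1]-a)
    W=np.c_[X.ravel(),Y.ravel(),np.full(X.size,z)]
    v=(W-d['T'][:3,3])@d['T'][:3,:3]
    u=d['cx']+d['f']*v[:,0]/-v[:,2];w=d['cy']-d['f']*v[:,1]/-v[:,2]
    return cv2.remap(d['img'],u.reshape(n,n).astype(np.float32),w.reshape(n,n).astype(np.float32),cv2.INTER_CUBIC)
def polar(d,c,z,radii,th):
    X=np.stack([c[0]+radii[:,None]*np.cos(th),c[1]+radii[:,None]*np.sin(th)],-1).reshape(-1,2)
    v=(np.c_[X,np.full(len(X),z)]-d['T'][:3,3])@d['T'][:3,:3]
    u=d['cx']+d['f']*v[:,0]/-v[:,2];w=d['cy']-d['f']*v[:,1]/-v[:,2]
    g=cv2.cvtColor(d['img'],cv2.COLOR_BGR2GRAY)
    return cv2.remap(g,u.reshape(len(radii),-1).astype(np.float32),w.reshape(len(radii),-1).astype(np.float32),cv2.INTER_LINEAR).astype(float)
def notch(d,c,z,rad=(.0145,.0155,.0165,.0175,.0185)):
    th=np.radians(np.arange(0,360,1.));p=polar(d,c,z,np.array(rad),th).mean(0)
    F=(p*np.exp(1j*4*th)).mean(); ph=(np.degrees(np.angle(-F))/4)%90   # dark = notch
    return ph,abs(F)/p.std()
E
python3 - <<'E'
from h import *
from scipy.optimize import minimize
d=cam('wrist');r=[]
th=np.radians(np.arange(0,360,2.))
for px,z,n in [((297,190),.049,'tall'),((156,183),.034,'short')]:
    c0=atz(d,px,z)[0,:2]
    # ring contrast: max white just inside .032, dark outside
    def cost(c):
        p=polar(d,c,z,np.array([.027,.029,.031,.033,.035,.037]),th);return -(p[:3].mean()-p[3:].mean())+0.
    g=[(cost(c0+np.array([i,j])*.0005),i,j) for i in range(-12,13) for j in range(-12,13)]
    def cost2(c):
        # symmetric step: every ray brightness edge near r
        rr=np.arange(.026,.0385,.0005);p=polar(d,c,z,rr,th);e=rr[np.argmax(-np.gradient(cv2.GaussianBlur(p,(1,5),0),axis=0),axis=0)];return np.median(e),e
    b=min(g);c=c0+np.array(b[1:])*.0005
    R0,e=cost2(c)
    ok=abs(e-R0)<.003;X=np.c_[c[0]+e*np.cos(th),c[1]+e*np.sin(th)][ok]
    A=np.c_[2*X,np.ones(len(X))];s=np.linalg.lstsq(A,(X**2).sum(1),rcond=None)[0];cf=s[:2]
    print(n,'c0',c0.round(4),'c',c.round(4),'fit',cf.round(4),np.sqrt(s[2]+cf@cf).round(4),ok.sum(),'notch',notch(d,c,z),notch(d,cf,z))
    im=rectify(d,cf,z,n=380);cv2.circle(im,(190,190),int(.032/.084*380),(0,0,255),1)
    a=np.radians(notch(d,cf,z)[0])
    for k in range(4):cv2.line(im,(190,190),(int(190+90*np.cos(a+k*np.pi/2)),int(190-90*np.sin(a+k*np.pi/2))),(0,255,0),1)
    r.append(im)
cv2.imwrite('pics/e.png',np.hstack(r))
s=robot.get_state();print(s['ee_pos'],s['orientation'],s['q'])
E
```

```text
tall c0 [0.502  0.1581] c [0.5    0.1621] fit [0.4998 0.1619] 0.0328 180 notch (np.float64(87.47776913573125), np.float64(0.6264134096737455)) (np.float64(87.62819566702512), np.float64(0.6205747458872936))
short c0 [0.4705 0.3155] c [0.468  0.3195] fit [0.468  0.3195] 0.0327 179 notch (np.float64(16.242424511795814), np.float64(0.6237731070997499)) (np.float64(16.173884830916112), np.float64(0.6223878567298974))
[0.49747497 0.17870011 0.21506917] [3.12115048e+00 3.55307408e-01 1.12607387e-04] [-0.02233888  0.22573468 -0.50962819  1.90666788  0.12723936  1.04067564
 -1.92979442]
```

View pics/e.png

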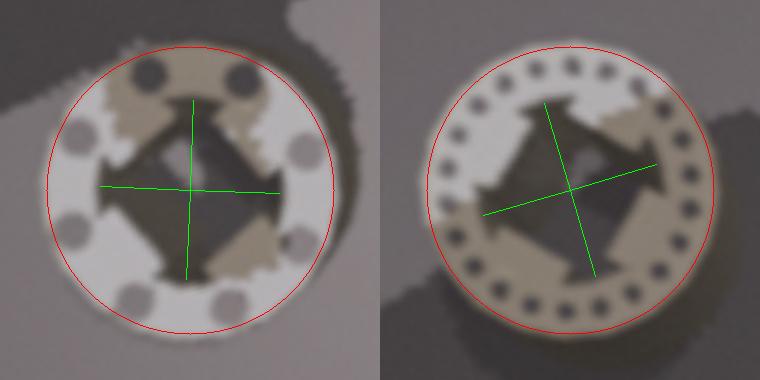

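Outlines fit well (red circles). On the tall collar the green notch cross looks a few degrees off, with the right and left notches at crop (283,205) and (103,180), probably because of the shadow. I'll measure each notch with a threshold.

```bash
cat >> h.py <<'E'
def notch2(d,c,z,thr,rad=np.arange(.0145,.0176,.0005)):
    th=np.arange(0,360,1.);p=polar(d,c,z,rad,np.radians(th));D=(p<thr).astype(float).mean(0)
    F=(D*np.exp(1j*4*np.radians(th))).mean();a=(np.degrees(np.angle(F))/4)%90
    out=[]
    for k in range(4):
        o=(th-a-90*k+180)%360-180;s=abs(o)<35;out.append((round((D*o)[s].sum()/D[s].sum(),1),round(D[s].sum(),1)))
    return a,out
E
python3 - <<'E'
from h import *
d=cam('wrist')
for c,z in [((.4998,.1619),.049),((.468,.3195),.034)]:
    p=polar(d,c,z,np.array([.016]),np.radians(np.arange(0,360,5)))[0];print(p.astype(int))
    for t in (65,75,85,95): print(t,notch2(d,c,z,t))
E
```

```text
[ 57  58  78 104 116 125 128 128 128 129 139 151 152 128  92  66  58  60
  63  64  74  96 113 119 122 124 124 125 136 154 158 143 113  76  66  69
  71  69  81 109 135 150 157 163 163 165 159 151 137 117  87  69  64  63
  64  63  71  88 103 113 119 124 123 124 122 117 113 106  88  69  64  60]
65 (np.float64(87.39441212827498), [(np.float64(-1.9), np.float64(22.0)), (np.float64(nan), np.float64(0.0)), (np.float64(1.2), np.float64(16.4)), (np.float64(1.1), np.float64(20.4))])
75 (np.float64(86.79832897422598), [(np.float64(-0.0), np.float64(30.4)), (np.float64(-0.2), np.float64(25.0)), (np.float64(0.7), np.float64(30.6)), (np.float64(-0.3), np.float64(29.3))])
85 (np.float64(86.97135105262201), [(np.float64(0.6), np.float64(34.9)), (np.float64(0.3), np.float64(30.1)), (np.float64(0.8), np.float64(37.0)), (np.float64(-1.2), np.float64(35.4))])
95 (np.float64(87.2986417002292), [(np.float64(1.0), np.float64(39.7)), (np.float64(0.5), np.float64(33.9)), (np.float64(1.1), np.float64(42.4)), (np.float64(-1.9), np.float64(40.7))])
[ 82  60  52  52  53  54  68  91 109 116 120 121 123 135 155 16
[... 456 characters left out ...]
p.float64(1.8), np.float64(33.6)), (np.float64(-0.2), np.float64(27.7)), (np.float64(-0.6), np.float64(32.4)), (np.float64(-1.1), np.float64(26.4))])
85 (np.float64(15.276166209998033), [(np.float64(1.8), np.float64(38.9)), (np.float64(0.0), np.float64(32.0)), (np.float64(-0.2), np.float64(37.7)), (np.float64(-1.4), np.float64(33.1))])
95 (np.float64(15.322473195632533), [(np.float64(1.1), np.float64(44.0)), (np.float64(0.1), np.float64(35.6)), (np.float64(0.2), np.float64(43.1)), (np.float64(-1.5), np.float64(40.1))])h.py:44: RuntimeWarning: invalid value encountered in scalar divide
  o=(th-a-90*k+180)%360-180;s=abs(o)<35;out.append((round((D*o)[s].sum()/D[s].sum(),1),round(D[s].sum(),1)))
```

send_rows --plan '[[[-0.006, 0.068, 0.2], 0], [[-0.006, 0.068, 0.4], 0], [[-0.006, 0.068, 0.6], 0], [[-0.006, 0.068, 0.688], 0], [[-0.006, 0.068, 0.688], 0]]'

```text
time_s: 5.2
ee_pos: [0.4975, 0.1618, 0.04]
orientation: [3.12, 0.358, -0.009]
contact_force: [0.7, -0.1, 0.8]
opening: 0.0857
grasp_force: 0.0
```

send_rows --plan '[[[0, 0, 0], 0], [[0, 0, 0], 0], [[0, 0, 0], 0], [[0, 0, 0], 0], [[0, 0, 0], 0]]' --fingers 0.2 --force 40

```text
time_s: 5.7
ee_pos: [0.5, 0.1631, 0.0438]
orientation: [-3.121, -0.358, -0.002]
contact_force: [-0.5, -0.3, -1.0]
opening: 0.0513
grasp_force: 0.0
```

```bash
python3 - <<'E'
from h import *
s=robot.get_state();print(s['ee_pos'],s['opening'],s['grasp_force'])
d=cam('wrist');e=cam('side')
c=cv2.resize(e['img'][130:230,130:263],(560,420),interpolation=cv2.INTER_CUBIC)
cv2.imwrite('pics/f.png',cv2.resize(np.hstack([d['img'],c]),(800,300)))
E
```

```text
[0.4999921  0.16306437 0.04378709] 0.05134052468647149 0.0
```

View pics/f.png

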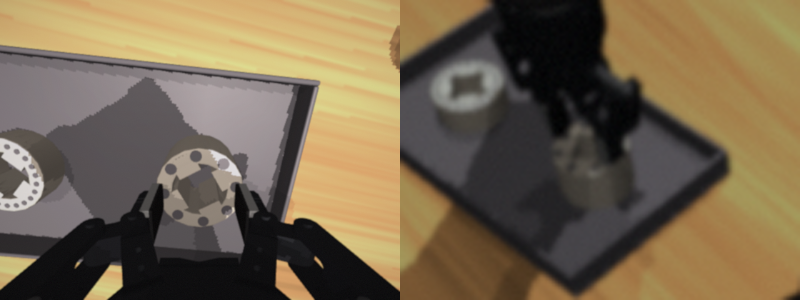

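```bash
cat >> h.py <<'E'
def fitc(d,c0,z,r0=.0322,span=12):
    th=np.radians(np.arange(0,360,2.))
    def cost(c):
        p=polar(d,c,z,np.array([.027,.029,.031,.034,.036,.038]),th);return -np.median(p[:3].mean(0)-p[3:].mean(0))
    b=min((cost(c0+np.array([i,j])*.0005),i,j) for i in range(-span,span+1) for j in range(-span,span+1))
    return c0+np.array(b[1:])*.0005,b[0]
E
python3 - <<'E'
from h import *
d=cam('wrist')
for px in [(278,263)]:
    print(atz(d,px,.049)[0], fitc(d,atz(d,px,.049)[0,:2],.049,span=20))
for t in ['collar_tall']:
    for m in mark_of(d,t)[:2]:print(m,atz(d,m['location'],.004)[0])
im=d['img'][170:380,180:380];cv2.imwrite('pics/g.png',cv2.resize(im,None,fx=2.8,fy=2.8,interpolation=cv2.INTER_CUBIC))
E
```

```text
[0.49762167 0.16241054 0.049     ] (array([0.49912167, 0.16391054]), np.float64(-42.333333333333336))
{'location': [274.8, 231.6], 'p': 0.94} [0.49871117 0.16501751 0.004     ]
```

View pics/g.png

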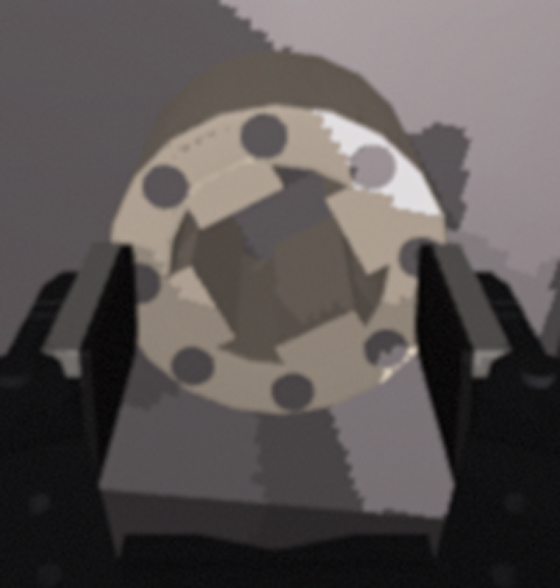

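The pads overlap the collar's rim in the picture (left pad edge at crop (130,245), right at (418,245)), yet the grip force is zero. I'll close a little further to learn whether the collar is between them.

send_rows --plan '[[[0, 0, 0], 0], [[0, 0, 0], 0], [[0, 0, 0], 0]]' --fingers -0.1 --force 30

```text
time_s: 6.2
ee_pos: [0.4999, 0.1633, 0.0435]
orientation: [-3.121, -0.359, -0.001]
contact_force: [-1.3, -0.6, 7.3]
opening: 0.0387
grasp_force: 3.8
```

```bash
python3 - <<'E'
from h import *
d=cam('wrist')
im=d['img'][170:380,180:380];cv2.imwrite('pics/i.png',cv2.resize(im,None,fx=2,fy=2))
P=cloud(d)
Z=P[...,2]
for y in range(250,345,15): print(y,(Z[y,190:370:9]*1000).round().astype(int))
s=robot.get_state();print(s['opening'],s['grasp_force'],s['ee_pos'])
E
```

```text
250 [17 18 18 18 62 62 62 63 21 17 17 17 20 62 63 63 64 16 16 17]
265 [16 18 17 69 77 76 58 55 40 22 30 35 40 38 62 78 77 18 17 18]
280 [18 17 83 83 90 84 62 63 55 42 48 53 57 59 66 90 90 84 83 18]
295 [ 16 103 106 103 100  86  62  62  61  57  62  62  62  62  67  94  98 103
 105 104]
310 [114 112 112 112  99  88  17  62  62  62  62  62  63  63  17  95 106 112
 112 113]
325 [120 120 126 126 102  18  17  17  17  16  18  17  17  17  18  98 128 127
 119 121]
340 [133 134 132 133 134  18  17  16  18  16  18  17  17  18  17  16 133 133
 132 133]
0.03811040748513374 3.82641721060736 [0.49996666 0.16326586 0.04347786]
```

View pics/i.png

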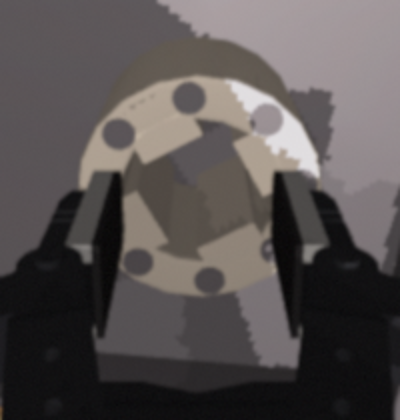

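Depth readings are consistently 13 mm higher than I assumed: the board has thickness. So the pads are at the collar's top, and every height shifts by about +13 mm. Opening up and re-measuring from above.

send_rows --plan '[[[0, 0, -0.05], 0], [[0, 0, -0.1], 0], [[0, 0, -0.1], 0], [[0, 0, -0.1], 0]]' --fingers 1

```text
time_s: 6.65
ee_pos: [0.4999, 0.1631, 0.0687]
orientation: [-3.121, -0.358, -0.002]
contact_force: [0.1, -0.2, -0.1]
opening: 0.0857
grasp_force: 0.0
```

send_rows --plan '[[[0, 0, -0.2], 0], [[0, 0, -0.4], 0], [[0, 0, -0.6], 0], [[0, 0, -0.6], 0], [[0, 0, -0.6], 0]]'

```text
time_s: 7.15
ee_pos: [0.5, 0.163, 0.2189]
orientation: [3.121, 0.358, 0.003]
contact_force: [0.1, 0.2, -1.3]
opening: 0.0859
grasp_force: 0.0
```

```bash
python3 - <<'E'
from h import *
print(robot.tip_reach)
d=cam('wrist');P=cloud(d);s=robot.get_state();print(s['ee_pos'],s['orientation'],s['opening'])
Q=P.reshape(-1,3)
def med(c,r0,r1,lo,hi):
    r=np.hypot(*(Q[:,:2]-c).T);q=Q[(r>r0)&(r<r1)&(Q[:,2]>lo)&(Q[:,2]<hi),2];return np.median(q).round(4),len(q)
print('tall top',med([.499,.164],.021,.030,.05,.075),'short top',med([.467,.315],.021,.03,.035,.06),'tray floor',med([.48,.24],0,.02,0,.04),'board',med([.62,.2],0,.04,-.01,.05))
for c0,z in [((.498,.164),.062),((.467,.318),.047)]:
    c,k=fitc(d,np.array(c0),z,span=20)
    print(c,k,[notch2(d,c,z,t) for t in (75,85,95)])
    rr=np.arange(.026,.0385,.0005);th=np.radians(np.arange(0,360,2.));p=polar(d,c,z,rr,th)
    e=rr[np.argmax(-np.gradient(cv2.GaussianBlur(p,(1,5),0),axis=0),axis=0)]
    X=np.c_[c[0]+e*np.cos(th),c[1]+e*np.sin(th)][abs(e-np.median(e))<.002]
    t=np.linalg.lstsq(np.c_[2*X,np.ones(len(X))],(X**2).sum(1),rcond=None)[0];print('fit',t[:2],np.sqrt(t[2]+t[:2]@t[:2]))
E
```

```text
0.022
[0.49932545 0.16273101 0.21769449] [ 3.12080801e+00  3.58035992e-01 -1.93708617e-04] 0.08534757017935439
tall top (np.float64(0.0622), 1113) short top (np.float64(0.0473), 979) tray floor (np.float64(0.0172), 831) board (np.float64(0.0132), 4486)
[0.502 0.163] -43.333333333333336 [(np.float64(86.18955729495767), [(np.float64(-1.7), np.float64(27.7)), (np.float64(-1.4), np.float64(22.6)), (np.float64(2.1), np.float64(27.3)), (np.float64(0.8), np.float64(29.3))]), (np.float64(86.23600039609063), [(np.float64(-1.8), np.float64(32.4)), (np.float64(-1.1), np.float64(27.7)), (np.float64(2.2), np.float64(32.1)), (np.float64(0.7), np.float64(33.7))]), (np.float64(86.24028136009669), [(np.float64(-1.8), np.float64(36.6)), (np.float64(-1.6), np.float64(31.1)), (np.float64(2.7), np.float64(36.7)), (np.float64(0.7), np.float64(38.6))])]
fit [0.5024311  0.16314369] 0.0313987861623096
[0.4715 0.3145] -52.16666666666667 [(np.float64(14.939939533009179), [(np.float64(1.5), np.float64(25.9)), (np.float64(-1.4), np.float64(23.3)), (np.float64(-1.5), np.float64(22.7)), (np.float64(1.4), np.float64(19.3))]), (np.float64(14.97449557808364), [(np.float64(1.1), np.float64(29.4)), (np.float64(-1.7), np.float64(27.0)), (np.float64(-1.3), np.float64(26.3)), (np.float64(1.8), np.float64(27.7))]), (np.float64(15.071957078003543), [(np.float64(1.1), np.float64(33.0)), (np.float64(-1.5), np.float64(30.7)), (np.float64(-1.4), np.float64(29.1)), (np.float64(1.7), np.float64(32.7))])]
fit [0.47177139 0.31458119] 0.031412701946511655
```

Board is 13.2 mm thick. The tall collar is at (0.5022, 0.163) with its top at 0.062 and notches at 86.5°. The riser corrects to (0.5356, -0.1128). Grasping again at the right height.

send_rows --plan '[[[0.009, 0.002, 0.2], 0], [[0.009, 0.002, 0.4], 0], [[0.009, 0.002, 0.6], 0], [[0.009, 0.002, 0.65], 0], [[0.009, 0.002, 0.65], 0]]'

```text
time_s: 7.7
ee_pos: [0.5001, 0.1628, 0.0536]
orientation: [3.12, 0.36, -0.008]
contact_force: [0.6, 0.6, 1.3]
opening: 0.0852
grasp_force: 0.0
```

send_rows --plan '[[[0, 0, 0], 0], [[0, 0, 0], 0], [[0, 0, 0], 0], [[0, 0, 0], 0], [[0, 0, 0], 0]]' --fingers 0.2 --force 40

```text
time_s: 8.2
ee_pos: [0.5023, 0.1631, 0.0562]
orientation: [-3.121, -0.358, -0.002]
contact_force: [0.1, -0.1, 0.3]
opening: 0.0513
grasp_force: 0.0
```

```bash
python3 - <<'E'
from h import *
d=cam('wrist');P=cloud(d);s=robot.get_state()
Rm=R.from_rotvec(s['orientation']).as_matrix()
L=(P-s['ee_pos'])@Rm   # tool coords
np.set_printoptions(linewidth=200)
for nm,k in [('toolz',2),('tooly',1),('toolx',0)]:
    print(nm)
    for y in range(235,330,12): print(y,(L[y,180:380:8,k]*1000).round().astype(int))
print(s['ee_pos'],s['opening'],s['grasp_force'],fitc(d,np.array([.502,.163]),.062,span=16))
E
```

```text
toolz
235 [39 40 38 39 39 39 -5 -7 -7 -6 -6 -5 40 39 39 -5 -6 -5 -6 39 40 38 40 39 38]
247 [39 38 39 39 39 40 -6 -5 -5 11 27 38 39 39 36 -6 -6 -6 -5 -6 39 39 39 39 39]
259 [ 39  39  39  39 -28 -28  -7  -6  -3  -2  11  33  35  23  18  13  -7  -5  -7 -27 -27  40  40  39  39]
271 [ 39  39  40 -32 -40 -38 -22  -7  -6  -6  -2  15  17   7   2  -2  -2  -6  -7 -30 -39 -38 -32  38  40]
283 [ 38  39 -42 -49 -49 -43 -24  -6  -6  -7  -6   1   3  -7  -6  -6  -7  -6  -6 -32 -49 -50 -50 -41  39]
295 [ 38 -52 -58 -58 -58 -44 -26  39  -6  -6  -6  -6  -7  -8  -6  -7  -5  39  39 -33 -50 -59 -58 -52 -52]
307 [-67 -68 -68 -68 -58 -44  39  39  39  38  39  40  -7  -5  39  38  39  39  39 -36 -51 -59 -67 -68 -68]
319 [-74 -74 -75 -74 -58 -48  38  38  40  39  38  39  38  40  38  39  39  39  39  39 -52 -60 -74 -73 -75]
tooly
235 [-69 -64 -57 -52 -46 -41 -27 -23 -18 -14 -10  -5  -1   4  10  12  17  21  25  38  44  49  55  61  66]
247 [-70 -64 -58 -53 -47 -41 -28 -23 -19 -16 -12  -7  -1   4  10  12  17  21  26  30  44  50  56  62  67]
259 [-71 -65 -59 -53 -32 -28 -28 -23 -19 -15 -11  -7  -1   4   9  14  17  22  
[... 802 characters left out ...]
9 -20 -14 -11  -9   1   0   1  11  11 -22 -22 -21 -22]
271 [-31 -31 -32   7  11  10   2  -6  -7  -7  -9 -18 -19 -14 -11  -9  -9  -7  -6   6  10  10   7 -31 -32]
283 [-40 -41   6  11  10   7  -4 -15 -14 -14 -15 -19 -20 -14 -14 -15 -14 -15 -14   0  10  11  11   6 -41]
295 [-51   7  11  11  10   2 -10 -51 -23 -23 -23 -23 -22 -22 -23 -22 -23 -51 -51  -5   5  11  11   7   7]
307 [ 12  12  13  12   6  -4 -62 -62 -62 -61 -62 -62 -30 -31 -62 -61 -62 -62 -62 -10   0   6  12  12  12]
319 [ 12  12  13  12   0  -8 -72 -72 -73 -73 -72 -73 -71 -73 -72 -73 -72 -72 -73 -73  -4   1  12  11  12]
[0.50213671 0.16303691 0.05604446] 0.050920180753658395 0.0 (array([0.504, 0.163]), np.float64(-47.33333333333333))
```

The depth picture puts the fingertips about 20–25 mm behind the reported TCP, which fits the earlier touch on the collar's top. So I need to go about 39 mm lower: open, descend, then close.

send_rows --plan '[[[0, 0, 0], 0], [[0, 0, 0], 0], [[0, 0, 0], 0], [[0, 0, 0], 0]]' --fingers 1

```text
time_s: 8.65
ee_pos: [0.5018, 0.1631, 0.0555]
orientation: [-3.121, -0.359, 0.0]
contact_force: [0.2, -0.6, -0.7]
opening: 0.0852
grasp_force: 0.0
```

send_rows --plan '[[[0.004, 0, 0.06], 0], [[0.004, 0, 0.12], 0], [[0.004, 0, 0.155], 0], [[0.004, 0, 0.155], 0]]'

```text
time_s: 9.05
ee_pos: [0.5016, 0.163, 0.0149]
orientation: [3.121, 0.359, -0.005]
contact_force: [0.9, -1.0, 0.2]
opening: 0.0852
grasp_force: 0.0
```

send_rows --plan '[[[0, 0, 0], 0], [[0, 0, 0], 0], [[0, 0, 0], 0], [[0, 0, 0], 0], [[0, 0, 0], 0]]' --fingers 0.2 --force 40

```text
time_s: 9.55
ee_pos: [0.5029, 0.1635, 0.0174]
orientation: [-3.121, -0.359, -0.001]
contact_force: [-3.3, -0.8, 6.1]
opening: 0.0637
grasp_force: 43.2
```

Gripped at 63.7 mm. The TCP now coincides with the collar's underside. Lifting, then measuring the collar in hand.

send_rows --plan '[[[0, 0, -0.1], 0], [[0, 0, -0.28], 0], [[0, 0, -0.46], 0], [[0, 0, -0.58], 0], [[0, 0, -0.58], 0]]' --force 50

```text
time_s: 10.05
ee_pos: [0.5051, 0.1642, 0.1664]
orientation: [-3.12, -0.358, -0.011]
contact_force: [0.2, 0.1, -0.6]
opening: 0.0634
grasp_force: 55.4
```

```bash
cat > hand.py <<'E'
from h import *
import sys
def inhand(hh,png=None):
    d=cam('wrist');s=robot.get_state();P=cloud(d)
    Rm=R.from_rotvec(s['orientation']).as_matrix();L=(P-s['ee_pos'])@Rm
    r=np.hypot(L[...,0],L[...,1]);m=(r<.03)&(r>.02)&(L[...,2]<-hh+.015)&(L[...,2]>-hh-.015)&(abs(L[...,1])<.022)
    zt=np.median(L[...,2][m]);ztop=s['ee_pos'][2]-zt
    # centre and angle in world at top plane, only from bore lands: use annulus cost excluding finger sides
    ax=np.arctan2(Rm[1,0],Rm[0,0]);th=np.radians(np.arange(0,360,2.));rel=(th-ax);ok=abs(np.sin(rel))<.6
    best=None
    for i in range(-14,15):
      for j in range(-8,9):
        c=s['ee_pos'][:2]+Rm[:2,0]*i*.0005+Rm[:2,1]*j*.0005
        p=polar(d,c,ztop,np.array([.028,.030,.034,.036]),th[ok]);k=np.median(p[:2].mean(0)-p[2:].mean(0))
        if best is None or k>best[0]: best=(k,i*.5,j*.5,c)
    c=best[3]
    print('ee',s['ee_pos'].round(4),'axdeg',round(np.degrees(ax),2),'ztop tool',round(zt,4),'centre off tool mm',best[1:3],round(best[0],1),'world',c.round(4),'grip',s['opening'],s['grasp_force'])
    for t in (65,75,85): print(t,notch2(d,c,ztop,t))
    if png: cv2.imwrite(png,rectify(d,c,ztop,n=400))
E
python3 -c "
from hand import *
inhand(.045,'pics/j.png')"
```

```text
ee [0.504  0.1635 0.164 ] axdeg 13.08 ztop tool -0.0469 centre off tool mm (-4.0, 4.0) 63.8 world [0.501  0.1587] grip 0.06302900014892625 55.338169103488326
65 (np.float64(43.706345601998684), [(np.float64(7.6), np.float64(52.3)), (np.float64(-22.8), np.float64(14.7)), (np.float64(22.6), np.float64(3.9)), (np.float64(-22.3), np.float64(5.9))])
75 (np.float64(64.08249519661139), [(np.float64(0.4), np.float64(70.0)), (np.float64(-4.7), np.float64(28.4)), (np.float64(6.7), np.float64(6.6)), (np.float64(17.8), np.float64(6.9))])
85 (np.float64(80.16631692821382), [(np.float64(-1.5), np.float64(66.0)), (np.float64(-14.0), np.float64(30.9)), (np.float64(8.5), np.float64(15.1)), (np.float64(15.9), np.float64(26.7))])
```

View pics/j.png

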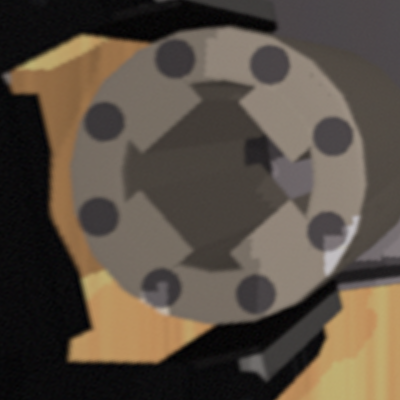

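The collar in hand is centred at crop (219,174), so offset about (+1.0,+0.7) mm from the TCP, with notches near 87°. The fins are at 88.4°, already inside tolerance, so I'm moving over the riser with a small turn.

send_rows --plan '[[[-0.11, 0.98, 0], -0.02], [[-0.11, 0.98, 0], -0.02], [[-0.11, 0.98, 0], -0.02], [[-0.11, 0.98, 0], -0.02], [[-0.11, 0.98, 0], -0.02]]'

```text
time_s: 10.6
ee_pos: [0.5309, -0.084, 0.1608]
orientation: [-3.118, -0.382, 0.002]
contact_force: [0.7, 0.8, -1.1]
opening: 0.0633
grasp_force: 55.4
```

send_rows --plan '[[[-0.02, 0.127, 0], 0], [[-0.02, 0.127, 0], 0], [[-0.02, 0.127, 0], 0], [[-0.02, 0.127, 0], 0]]'

```text
time_s: 11.0
ee_pos: [0.5341, -0.1124, 0.1611]
orientation: [-3.117, -0.385, 0.001]
contact_force: [0.4, 0.2, -0.9]
opening: 0.0634
grasp_force: 55.4
```

```bash
python3 - <<'E'
from h import *
s=robot.get_state();d=cam('wrist');s=robot.get_state();print(s['ee_pos'],s['orientation'],s['grasp_force'],s['contact_force'])
# residuals of fins seen through bore? measure collar in hand w/ true centre
Rm=R.from_rotvec(s['orientation']).as_matrix()
c=s['ee_pos'][:2]+Rm[:2,0]*.0011-Rm[:2,1]*.0005
z=s['ee_pos'][2]+.0469
for t in (60,70,80,90):print(notch2(d,c,z,t))
for n in('scene','side'):
    e=cam(n)
    for t,zz in [('collar_tall',s['ee_pos'][2]+.002),('riser_top',.116),('seat',.031)]:
        for m in mark_of(e,t)[:1]:print(n,t,round(m['p'],2),atz(e,m['location'],zz)[0].round(4))
E
```

```text
[ 0.53425222 -0.11217165  0.16135874] [-3.11724085e+00 -3.85812187e-01  8.57005324e-04] 55.43642280623317 [-0.06950818 -0.15822802 -1.60892564]
(np.float64(0.0), [(np.float64(nan), np.float64(0.0)), (np.float64(nan), np.float64(0.0)), (np.float64(nan), np.float64(0.0)), (np.float64(nan), np.float64(0.0))])
(np.float64(88.93425890801413), [(np.float64(-2.2), np.float64(29.0)), (np.float64(1.9), np.float64(26.9)), (np.float64(1.0), np.float64(33.6)), (np.float64(-27.4), np.float64(0.6))])
(np.float64(88.4274329017832), [(np.float64(-1.4), np.float64(31.6)), (np.float64(2.7), np.float64(32.1)), (np.float64(1.4), np.float64(37.7)), (np.float64(-22.7), np.float64(4.3))])
(np.float64(88.14680890114626), [(np.float64(-1.1), np.float64(33.7)), (np.float64(3.5), np.float64(35.4)), (np.float64(1.2), np.float64(41.9)), (np.float64(-22.2), np.float64(6.0))])
scene collar_tall 0.76 [ 0.5464 -0.1214  0.1634]
scene riser_top 0.7 [ 0.7726 -0.0562  0.116 ]
scene seat 0.65 [ 0.5282 -0.103   0.031 ]
side collar_tall 0.72 [ 0.5288 -0.1172  0.1634]
side riser_top 0.91 [ 0.5364 -0.1106  0.116 ]
side seat 0.77 [ 0.5311 -0.1204  0.031 ]h.py:44: RuntimeWarning: invalid value encountered in scalar divide
  o=(th-a-90*k+180)%360-180;s=abs(o)<35;out.append((round((D*o)[s].sum()/D[s].sum(),1),round(D[s].sum(),1)))
```

Notches are now at 88.4°, matching the fins. Descending onto the post in stages.

send_rows --plan '[[[0, 0.004, 0.08], 0], [[0, 0.004, 0.16], 0], [[0, 0.004, 0.2], 0], [[0, 0.004, 0.23], 0], [[0, 0.004, 0.25], 0]]'

```text
time_s: 11.95
ee_pos: [0.5352, -0.1143, 0.0992]
orientation: [-3.118, -0.383, -0.001]
contact_force: [2.3, 1.5, 0.2]
opening: 0.0634
grasp_force: 55.5
```

send_rows --plan '[[[0, 0, 0], 0]]'

```text
time_s: 12.05
ee_pos: [0.535, -0.1142, 0.0992]
orientation: [-3.118, -0.383, -0.001]
contact_force: [2.2, 2.2, -2.7]
opening: 0.0631
grasp_force: 55.4
```

send_rows --plan '[[[0.003, -0.002, 0.02], 0], [[0.003, -0.002, 0.035], 0], [[0.003, -0.002, 0.05], 0], [[0.003, -0.002, 0.065], 0], [[0.003, -0.002, 0.075], 0]]'

```text
time_s: 12.55
ee_pos: [0.5352, -0.1136, 0.0802]
orientation: [-3.118, -0.383, 0.0]
contact_force: [-0.4, 2.4, 0.8]
opening: 0.0631
grasp_force: 55.7
```

The collar is over the fins. Continuing down, watching the force.

send_rows --plan '[[[0, -0.001, 0.04], 0], [[0, -0.001, 0.08], 0], [[0, -0.001, 0.12], 0], [[0, -0.001, 0.155], 0], [[0, -0.001, 0.17], 0]]'

```text
time_s: 13.05
ee_pos: [0.5348, -0.1134, 0.0368]
orientation: [-3.118, -0.383, 0.002]
contact_force: [0.1, 3.4, 0.8]
opening: 0.0631
grasp_force: 55.7
```

send_rows --plan '[[[0, 0, 0.01], 0], [[0, 0, 0.017], 0], [[0, 0, 0.017], 0]]'

```text
time_s: 13.35
ee_pos: [0.5353, -0.1135, 0.0337]
orientation: [-3.118, -0.383, -0.0]
contact_force: [0.3, 5.2, -3.2]
opening: 0.0629
grasp_force: 55.4
```

send_rows --plan '[[[0, 0, 0.008], 0], [[0, 0, 0.012], 0], [[0, 0, 0.012], 0]]'

```text
time_s: 13.65
ee_pos: [0.5357, -0.1134, 0.0316]
orientation: [3.118, 0.383, 0.002]
contact_force: [-1.9, 5.4, 7.8]
opening: 0.0629
grasp_force: 56.5
```

send_rows --plan '[[[0, 0, 0], 0], [[0, 0, 0], 0], [[0, 0, 0], 0], [[0, 0, 0], 0]]' --fingers 1

```text
time_s: 14.05
ee_pos: [0.5352, -0.114, 0.0308]
orientation: [3.118, 0.382, -0.0]
contact_force: [0.8, 0.3, -0.3]
opening: 0.0855
grasp_force: 0.0
```

send_rows --plan '[[[0, 0, -0.15], 0], [[0, 0, -0.35], 0], [[0, 0, -0.55], 0], [[0, 0, -0.7], 0], [[0, 0, -0.7], 0]]'

```text
time_s: 14.55
ee_pos: [0.5377, -0.114, 0.2112]
orientation: [3.115, 0.382, 0.012]
contact_force: [0.5, -0.4, -0.4]
opening: 0.0855
grasp_force: 0.0
```

```bash
python3 - <<'E'
from h import *
d=cam('wrist');P=cloud(d);s=robot.get_state();print(s['ee_pos'],s['orientation'],s['contact_force'])
Q=P.reshape(-1,3);r=np.hypot(*(Q[:,:2]-[.5356,-.1128]).T);m=(r>.022)&(r<.03)&(Q[:,2]>.06)&(Q[:,2]<.115)
print('top z',np.percentile(Q[m,2],[10,50,90]),m.sum())
A=np.c_[Q[m,:2]-[.5356,-.1128],np.ones(m.sum())];print('plane',np.linalg.lstsq(A,Q[m,2],rcond=None)[0])
c,k=fitc(d,np.array([.5356,-.1128]),.0762,span=14);print(c,k)
cs,k=fitc(d,np.array([.4717,.3146]),.047,span=14)
for t,zz in [('riser_top',.116),('collar_tall',.031)]:
    for q in mark_of(d,t)[:1]:print(t,q['p'],atz(d,q['location'],zz)[0])
E
```

```text
[ 0.53647342 -0.11402014  0.20840677] [3.11640387 0.38213872 0.00686024] [ 0.89786778  0.36132263 -0.39923807]
top z [0.07537033 0.07630473 0.07717558] 1240
plane [-0.00045696 -0.0001538   0.07630163]
[ 0.5356 -0.1143] -97.16666666666667
collar_tall 0.55 [ 0.53416449 -0.11476355  0.031     ]
```

The tall collar is home: its top is at 0.0763 and flat, centred at (0.5356, -0.1143). On to the short collar.

send_rows --plan '[[[0.084, -0.862, 0], 0], [[0.084, -0.862, 0], 0], [[0.084, -0.862, 0], 0], [[0.084, -0.862, 0], 0], [[0.084, -0.862, 0], 0]]'

```text
time_s: 15.2
ee_pos: [0.5015, 0.1054, 0.2046]
orientation: [-3.116, -0.391, 0.003]
contact_force: [1.1, -0.6, 0.3]
opening: 0.0854
grasp_force: 0.0
```

send_rows --plan '[[[0.084, -0.862, 0], 0], [[0.084, -0.862, 0], 0], [[0.084, -0.862, 0], 0], [[0.084, -0.862, 0], 0], [[0.084, -0.862, 0], 0]]'

```text
time_s: 15.7
ee_pos: [0.469, 0.3196, 0.2043]
orientation: [-3.116, -0.391, 0.004]
contact_force: [0.8, 0.4, -0.5]
opening: 0.0854
grasp_force: 0.0
```

```bash
python3 - <<'E'
from h import *
d=cam('wrist');P=cloud(d);s=robot.get_state();print(s['ee_pos'],s['orientation'])
Q=P.reshape(-1,3);c,k=fitc(d,np.array([.4717,.3146]),.047,span=14);print(c,k)
r=np.hypot(*(Q[:,:2]-c).T);m=(r>.022)&(r<.03);print(np.median(Q[m,2]))
for t in (65,75,85,95):print(notch2(d,c,.047,t))
Rm=R.from_rotvec(s['orientation']).as_matrix()
print('delta tool /0.25',(np.r_[c,0]-np.r_[s['ee_pos'][:2],0])@Rm/.25,np.degrees(np.arctan2(Rm[1,0],Rm[0,0])))
E
```

```text
[0.4688938  0.32012545 0.20420242] [-3.1152982  -0.39225292  0.00455746]
[0.4712 0.3161] -40.666666666666664
0.31070958397825654
(np.float64(13.89758915065236), [(np.float64(0.7), np.float64(14.7)), (np.float64(-1.3), np.float64(22.3)), (np.float64(nan), np.float64(0.0)), (np.float64(1.8), np.float64(9.7))])
(np.float64(14.363019793487547), [(np.float64(-1.6), np.float64(25.7)), (np.float64(-1.0), np.float64(27.9)), (np.float64(1.2), np.float64(22.1)), (np.float64(1.5), np.float64(28.6))])
(np.float64(14.595543925258834), [(np.float64(-2.0), np.float64(32.6)), (np.float64(-0.9), np.float64(31.6)), (np.float64(0.8), np.float64(27.9)), (np.float64(2.2), np.float64(34.7))])
(np.float64(14.649737058012763), [(np.float64(-2.3), np.float64(38.4)), (np.float64(-1.0), np.float64(35.9)), (np.float64(0.5), np.float64(31.9)), (np.float64(2.9), np.float64(40.3))])
delta tool /0.25 [ 4.94527664e-03  1.78859447e-02 -4.97380666e-05] 14.353058499829766h.py:44: RuntimeWarning: invalid value encountered in scalar divide
  o=(th-a-90*k+180)%360-180;s=abs(o)<35;out.append((round((D*o)[s].sum()/D[s].sum(),1),round(D[s].sum(),1)))
```

send_rows --plan '[[[0.005, 0.016, 0.2], 0], [[0.005, 0.016, 0.4], 0], [[0.005, 0.016, 0.6], 0], [[0.005, 0.016, 0.75], 0], [[0.005, 0.016, 0.8], 0]]'

```text
time_s: 16.25
ee_pos: [0.471, 0.309, 0.001]
orientation: [3.115, 0.383, -0.011]
contact_force: [0.4, -0.4, -0.8]
opening: 0.0848
grasp_force: 0.0
```

send_rows --plan '[[[0, 0, 0], 0], [[0, 0, 0], 0], [[0, 0, 0], 0], [[0, 0, 0], 0], [[0, 0, 0], 0]]' --fingers 0.2 --force 40

```text
time_s: 16.75
ee_pos: [0.4745, 0.3113, 0.0069]
orientation: [-3.118, -0.383, -0.003]
contact_force: [0.2, 0.1, -0.9]
opening: 0.0631
grasp_force: 43.9
```

send_rows --plan '[[[0, 0, -0.1], 0], [[0, 0, -0.28], 0], [[0, 0, -0.46], 0], [[0, 0, -0.62], 0], [[0, 0, -0.62], 0]]' --force 50

```text
time_s: 17.25
ee_pos: [0.476, 0.3129, 0.1667]
orientation: [-3.115, -0.382, -0.012]
contact_force: [0.1, 0.2, -0.6]
opening: 0.0631
grasp_force: 55.1
```

send_rows --plan '[[[0, 0, 0], 0.18], [[0, 0, 0], 0.36], [[0, 0, 0], 0.36], [[0, 0, 0], 0.36]]'

```text
time_s: 17.65
ee_pos: [0.4737, 0.3112, 0.1608]
orientation: [3.141, -0.053, 0.0]
contact_force: [0.1, 1.0, 0.1]
opening: 0.0633
grasp_force: 55.1
```

```bash
python3 - <<'E'
from hand import *
d=cam('wrist');s=robot.get_state();Rm=R.from_rotvec(s['orientation']).as_matrix()
L=(cloud(d)-s['ee_pos'])@Rm
m=(np.hypot(L[...,0],L[...,1])<.03)&(abs(L[...,1])<.02)&(abs(L[...,2]+.04)<.02)
z=L[...,2][m];h,b=np.histogram(z,40);zt=b[h.argmax()]+.0005;print('top tool z',zt,s['ee_pos'],np.degrees(np.arctan2(Rm[1,0],Rm[0,0])),s['opening'],s['grasp_force'])
# collar top points from depth -> centre along x by extents near y=0
f=(abs(L[...,2]-zt)<.0025)&(abs(L[...,1])<.026)&(abs(L[...,0])<.045)
X=L[f][:,:2]
def span(k,sel): v=X[sel][:,k];return np.percentile(v,[.5,99.5])
sx=span(0,abs(X[:,1])<.006);print('x extent',sx,sx.mean(),'y ext',span(1,abs(X[:,0])<.02))
np.save('X.npy',X)
# fit: circle r=.032 to the x extents over y strips
A=[]
for y in np.arange(-.022,.0221,.004):
    v=X[abs(X[:,1]-y)<.002][:,0]
    if len(v)>10:A.append([y,v.min(),v.max(),(v.min()+v.max())/2])
print(np.round(np.array(A)*1e3,1).tolist())
img=rectify(d,s['ee_pos'][:2],s['ee_pos'][2]-zt,n=400);cv2.imwrite('pics/k.png',img)
E
```

```text
top tool z -0.040036657329939454 [0.47372224 0.31118234 0.1607457 ] -1.9433237828779244 0.06342076030550631 55.091498494148254
x extent [-0.03128012  0.03145967] 8.977956224608813e-05 y ext [-0.02581419  0.02579498]
[[-22.0, -22.8, 24.0, 0.6], [-18.0, -27.2, 26.7, -0.2], [-14.0, -28.5, 28.7, 0.1], [-10.0, -30.9, 30.3, -0.3], [-6.0, -30.9, 31.1, 0.1], [-2.0, -32.0, 31.6, -0.2], [2.0, -32.4, 31.7, -0.3], [6.0, -31.5, 31.2, -0.1], [10.0, -30.9, 30.5, -0.2], [14.0, -29.0, 29.4, 0.2], [18.0, -27.0, 27.2, 0.1], [22.0, -24.6, 24.6, -0.0]]
```

View pics/k.png

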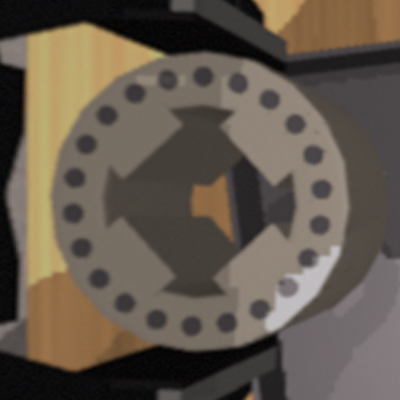

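The short collar is centred on the TCP within 0.3 mm, with notches near 87.6°: crop (202,115)–(195,287) and (112,195)–(287,203). Carrying it to the riser with a small correction.

send_rows --plan '[[[0.153, 0.845, 0], -0.02], [[0.153, 0.845, 0], -0.02], [[0.153, 0.845, 0], -0.02], [[0.153, 0.845, 0], -0.02], [[0.153, 0.845, 0], -0.02]]'

```text
time_s: 18.2
ee_pos: [0.5043, 0.0929, 0.1605]
orientation: [3.139, -0.039, -0.001]
contact_force: [-0.7, 1.5, -1.2]
opening: 0.0629
grasp_force: 55.2
```

send_rows --plan '[[[0.166, 0.842, 0], 0], [[0.166, 0.842, 0], 0], [[0.166, 0.842, 0], 0], [[0.166, 0.842, 0], 0], [[0.166, 0.842, 0], 0]]'

```text
time_s: 18.7
ee_pos: [0.5406, -0.1186, 0.1605]
orientation: [3.14, -0.04, -0.001]
contact_force: [0.5, 1.0, -1.1]
opening: 0.063
grasp_force: 55.2
```

send_rows --plan '[[[0, 0, 0], 0], [[0, 0, 0], 0]]'

```text
time_s: 18.9
ee_pos: [0.5406, -0.112, 0.1606]
orientation: [-3.141, 0.032, 0.001]
contact_force: [0.7, 0.5, -0.1]
opening: 0.0625
grasp_force: 55.2
```

send_rows --plan '[[[-0.018, 0.006, 0], 0], [[-0.018, 0.006, 0], 0], [[-0.018, 0.006, 0], 0]]'

```text
time_s: 19.2
ee_pos: [0.5361, -0.1134, 0.1609]
orientation: [3.141, -0.033, 0.0]
contact_force: [-0.1, 0.3, -0.2]
opening: 0.0631
grasp_force: 55.2
```

```bash
python3 - <<'E'
from h import *
for i in range(2):
    d=cam('wrist');s=robot.get_state();print(s['ee_pos'],s['orientation'])
z=s['ee_pos'][2]+.04
for t in (65,75,85):print(notch2(d,s['ee_pos'][:2],z,t))
E
```

```text
[ 0.53619419 -0.11350404  0.16092582] [ 3.14140892e+00 -3.34008843e-02  3.20295403e-04]
[ 0.53627145 -0.11365533  0.16092987] [-3.14139275e+00  3.39212355e-02 -4.78808301e-04]
(np.float64(88.02630477447374), [(np.float64(2.5), np.float64(29.0)), (np.float64(0.4), np.float64(11.3)), (np.float64(-2.5), np.float64(30.4)), (np.float64(nan), np.float64(0.0))])
(np.float64(88.40143437859801), [(np.float64(2.6), np.float64(33.6)), (np.float64(0.7), np.float64(38.3)), (np.float64(-3.3), np.float64(35.9)), (np.float64(14.1), np.float64(0.3))])
(np.float64(88.33981169750652), [(np.float64(3.2), np.float64(36.6)), (np.float64(0.5), np.float64(42.3)), (np.float64(-3.6), np.float64(39.4)), (np.float64(-0.1), np.float64(1.6))])h.py:44: RuntimeWarning: invalid value encountered in scalar divide
  o=(th-a-90*k+180)%360-180;s=abs(o)<35;out.append((round((D*o)[s].sum()/D[s].sum(),1),round(D[s].sum(),1)))
```

send_rows --plan '[[[0, 0, 0.1], 0], [[0, 0, 0.18], 0], [[0, 0, 0.22], 0], [[0, 0, 0.26], 0], [[0, 0, 0.29], 0]]'

```text
time_s: 19.8
ee_pos: [0.5364, -0.1141, 0.0879]
orientation: [-3.141, 0.035, -0.0]
contact_force: [-0.7, -0.6, -0.2]
opening: 0.0628
grasp_force: 55.2
```

send_rows --plan '[[[0, 0, 0.015], 0], [[0, 0, 0.03], 0], [[0, 0, 0.045], 0], [[0, 0, 0.055], 0], [[0, 0, 0.055], 0]]'

```text
time_s: 20.3
ee_pos: [0.5363, -0.1138, 0.0744]
orientation: [-3.141, 0.035, -0.0]
contact_force: [0.3, 3.6, -2.1]
opening: 0.0631
grasp_force: 55.1
```

Underside is about 0.084, below the fin tops, with no resistance. Lowering the last 8 mm and releasing.

send_rows --plan '[[[0, 0, 0.012], 0], [[0, 0, 0.024], 0], [[0, 0, 0.031], 0], [[0, 0, 0.031], 0]]'

```text
time_s: 20.7
ee_pos: [0.5363, -0.1138, 0.0665]
orientation: [-3.141, 0.035, -0.0]
contact_force: [1.2, 5.3, -1.4]
opening: 0.0633
grasp_force: 55.2
```

send_rows --plan '[[[0, 0, 0], 0], [[0, 0, 0], 0], [[0, 0, 0], 0], [[0, 0, 0], 0]]' --fingers 1

```text
time_s: 21.1
ee_pos: [0.5362, -0.1145, 0.0668]
orientation: [3.141, -0.036, 0.0]
contact_force: [0.2, 0.1, 0.3]
opening: 0.0857
grasp_force: 0.0
```

send_rows --plan '[[[0, 0, -0.15], 0], [[0, 0, -0.35], 0], [[0, 0, -0.5], 0], [[0, 0, -0.6], 0], [[0, 0, -0.6], 0]]'

```text
time_s: 21.6
ee_pos: [0.5379, -0.1146, 0.2206]
orientation: [3.14, -0.036, 0.009]
contact_force: [-0.2, -0.1, -0.4]
opening: 0.0853
grasp_force: 0.0
```

```bash
python3 - <<'E'
from h import *
d=cam('wrist');d=cam('wrist');P=cloud(d);s=robot.get_state();print(s['ee_pos'],s['contact_force'],s['time_s'])
Q=P.reshape(-1,3);c0=np.array([.536,-.1138]);r=np.hypot(*(Q[:,:2]-c0).T);m=(r>.022)&(r<.03)&(Q[:,2]>.09)&(Q[:,2]<.125)
print('top',np.percentile(Q[m,2],[10,50,90]),m.sum(),np.linalg.lstsq(np.c_[Q[m,:2]-c0,np.ones(m.sum())],Q[m,2],rcond=None)[0])
print(fitc(d,c0,.1062,span=14))
E
```

```text
[ 0.53621464 -0.11441895  0.21703279] [-0.19090798 -0.54340756 -0.01892624] 21.7
top [0.10542852 0.10627714 0.10720541] 1436 [-0.00087866  0.00106339  0.10628823]
(array([ 0.5365, -0.1133]), np.float64(-86.16666666666666))
```

Top is at 0.1063, exactly 75 mm above the seat, flat and centred, and the gripper is clear. Handing in.

```bash
python3 -c "
from bench import ticket
print(ticket.sign_off())"
```

```text
the job is handed in; nothing more can be done
None
```

Both collars are threaded home on the riser, tall one on the seat and short one flat on top, by my depth check. The gripper is clear, nothing else was handled, and I handed the job in at about 22 s. The hand-in returned no verdict.

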